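# Undo the dial lock of the tool chest and hold up its shackle

## Robot

A 7-joint arm with a two-finger parallel gripper is mounted at the origin on the work surface; the furniture and walls round the work are solid. World frame = base frame: x ahead of the robot, y to its left, z up, the work surface at z = 0. Lengths are in m, angles in rad, forces in N, time in s.
With the tool pointing down it reaches from about 0.4 to 0.85 m from the base axis. Payload 10.4 kg.
Tool frame: the origin (TCP) lies between the finger pads; the fingertips stand ahead of it and the grasp point (between the pads) lies 5 mm behind it (manip.tip_extent is the z of the fingertips in the tool frame, in m); z points along the fingers, y is the line along which they close (so a half turn about z gives the same grasp; the last joint's range is limited). The gripper opens to 85 mm and grips with 20 to 120 N. Pads are 22 mm wide; open, the fingers measure 114 mm over their backs; the gripper's body (76 mm by 85 mm) begins 54 mm behind the grasp point. The pads swing forward as they close: fully open they stand 13 mm farther back than shut.
Start: joints at [-1.163, 0.332, -0.065, 1.46, 0.022, 1.35, -0.088], TCP at [0.261, 0.568, 0.245] pointing down, gripper open.
Joint ranges: [-2.6, 2.6], [-0.5, 2.12], [-1.47, 1.34], [0.16, 2.42], [-1.27, 4.41], [0.06, 2.06], [-2.6, 2.6]. Speed limits (rad/s): [2.22, 2.22, 2.79, 2.79, 3.14, 3.14, 3.14].

## Interface

Orientations are given as a unit quaternion [x, y, z, w].
In Python, from workcell import status, viewer, manip gives the robot as it stands.
- The arm moves only by the tool play_rows, never from a script. Its argument "plan" is one flat list of numbers, 7 for each row, row after row: the turn, a rotation vector about the tool's x, y, z in degrees, then the shift along the tool's x, y, z in m, then the opening, from 0 (shut) to 1 (fully open). In form: [ax, ay, az, dx, dy, dz, grip, ax, ay, az, dx, dy, dz, grip, ...]. A call has 1 to 20 rows; each row is the pose to reach, as a shift and turn from the pose commanded when the call began, along the tool's axes at that moment; what a row does not reach only later rows make up. A row lasts 1/8 s, in which the tool goes at most 62.5 mm and 10.7 degrees, less where a joint would pass 70% of its speed; a pose out of reach is approached as far as the arm can. A call with a gripper value outside its range is refused whole. The fingers move at their own pace and stop on an object; "squeeze" is the grip in N (left out, the last holds). Time passes only in rows, so rows that repeat a pose let the fingers close. It gives the time, the measured TCP pose, the force, the opening and the grip force at its end, in the units of the state.
- status.get_obs(): the state, without advancing time (a new reading comes with each control period).
- viewer.camera(name): name is "scene" or "top"; returns the picture (384x512x3 uint8, red, green, blue); there is no depth.
- viewer.camera_model(name): a dict with "fx", "fy", "cx", "cy" (pixels), "R" (3x3) and "t" (3): a world point X has camera coordinates R X + t. Camera axes: x right, y down, z forward; pixel columns grow to the right and rows downward; lengths in m; the calibration is good to about 2 mm. A picture is of the moment at which its call begins. camera_model takes no time and is no camera call.
- manip.hand_in(): hands the job in; it is judged then, once.
The state is a dict: "clock": time; "joint_pos": joint angles; "joint_velocities": joint speeds; "tau": joint torques, N m; "position": TCP position; "ee_rot": TCP orientation; "ft_force": force on the tool from outside, world axes, zero at the start; "torque": the same for the moment, N m; "grip_width": opening from 0.0 (shut) to 1.0 (fully open); "grasp_force": force on a finger pad.
Only numpy, scipy, OpenCV 4.12 (cv2) and the standard library are available. Lean on these libraries where they do the work, as an engineer would, in place of code of your own. Each camera call takes 0.05 s, during which the arm holds its last target. There are 200 camera calls.

## Task

Undo the dial lock on the tool chest: turn the dial, click by click, until its arrow points at the raised stud, and do not pull hard on the shackle before that. Then pull the U-shaped shackle straight up out of the lid and finish while still holding it up in the gripper, upright and still, at least 12 cm higher than it sat, with the dial left at the stud. Do not disturb the cups, jar and bottles standing about.

Things in the scene. Friction and masses are not known exactly. Their poses are not given: they have to be found in the camera images.
- chest: Wooden tool chest fixed to the table, with its dial: 150 mm deep along x, 210 mm wide along y, 80 mm high; origin under its centre, on the table; z up, -x to its front. A steel hasp strap 3 mm thick, with a staple 12 mm high, lies on the lid under the shackle.
- lid (a point): Middle of the chest's top, on the surface of its metal lock plate, 80 mm above the table; axes as for the chest. The dial's axis stands 45 mm to its left (+y), the shackle's middle 55 mm to its right (-y).
- stud (a point): Foot of the raised stud on the lock plate that marks the dial's open place: 9 mm wide, 6 mm high, 46 mm in front of the dial's axis (chest -x). The other notches have only thin flat tick marks.
- dial_grip (a point): Dial: 62 mm round disc with an upright steel grip bar across it, 46 mm long along the point's x (27 mm to +x, 19 mm to -x), 12 mm thick along its y, from 8 to 38 mm above the lid. The point is on the dial's vertical axis, half-way up the bar; its axes turn with the dial and its -x is the way the arrow points (a flat pointed nose that sticks out past the disc, tip 38 mm from the axis).
- dial (a joint): Turn of the dial, rad: 0 = arrow at the stud, positive anticlockwise from above. Starts between -1.55 and -0.35, so it must turn anticlockwise. It clicks into a notch every 0.349 (one at 0), a peak of about 0.1 N m from notch to notch; left alone it settles in the nearest. Stops at -1.75 and 0.40. The shackle is trapped unless the dial is within about 0.16 of 0.
- shackle_crown (a point): Centre of the level crown bar of the loose steel shackle, an upside-down U of about 0.22 kg: the bar is 68 mm long along the point's y, 12 mm thick along x, 14 mm high; its centre is 46 mm above the lid at the start. z is up.
- shackle: The same shackle as a whole; origin 46 mm below the crown point, z up. Two legs 11 mm thick, 26 mm to either side along y, go down through 18 mm wide slots to 44 mm below the lid; their collars rest on the lid. The foot of the +y leg is trapped by the dial's hidden disc with about 4 mm of upward play. With the dial open it lifts straight up and is clear after 45 mm.
- sake_cup_0: Bystander, loose, not to be disturbed: small dark stoneware cup, 60 mm wide, 43 mm high, on the notebooks; origin at the centre of its underside.
- cup_ash: Bystander, loose, not to be disturbed: pale straight-sided cup, 70 mm wide, 61 mm high; origin at the centre of its underside.
- jar_yellow_lid: Bystander, loose, not to be disturbed: small round jar with a fixed lid, 43 mm wide, 52 mm high; origin at the centre of its underside.
- paint_coral: Bystander, loose, not to be disturbed: slim paint bottle, 34 mm wide, 88 mm high; origin at the centre of its underside.
- glue_red: Bystander, loose, not to be disturbed: glue bottle with a pointed nozzle, 52 mm wide, 140 mm high; origin at the centre of its underside.
- cup_white_tall: Bystander, loose, not to be disturbed: tall white cup, 72 mm wide, 67 mm high; origin at the centre of its underside.
Not all that is in view belongs to the job. Of the things that look like the shackle, the middle-sized one is meant.

How it is judged:
By the outcome, as a careful person would: the job done as asked, in the order asked, and still so for the second after the job is handed in, while the arm keeps its last pose, push and grip.
It also fails if it takes over 42 s, if anything falls off the work surface, if the arm or the gripper's body presses on something with over 40 N, if the wrist force passes 120 N, or if a joint passes its speed limit or range.

## Working session

There is one attempt and no reset: what is moved stays moved. The work goes in short steps, Python scripts to look and compute and a tool call to move; the robot and the scene stay as the last step left them, time stands still between calls to the robot, and variables do not carry over. Pictures are saved under pics/ and viewed, at most 10 in all, crops included, and the job is handed in when it is done.

Besides the shell and the picture viewer there is one more tool, called after "Call:" by a JSON object that holds its "method" and its "body". play_rows: Moves the arm, as the interface text tells. Its arguments: {"type":"object","properties":{"plan":{"type":"array","items":{"type":"number"}},"squeeze":{"type":"number"}},"required":["plan"]}

```bash
mkdir -p pics; ls; python3 - <<'E'
from workcell import status, viewer, manip
import cv2
o=status.get_obs(); print({k:o[k] for k in('clock','position','ee_rot','ft_force','grip_width')}, manip.tip_extent)
for n in('scene','top'):
    im=viewer.camera(n); cv2.imwrite(f'pics/{n}0.png',im[:,:,::-1]); print(n,viewer.camera_model(n))
E
```

```text
pics
{'clock': 0.0, 'position': array([0.26085054, 0.56755307, 0.24450549]), 'ee_rot': array([ 2.13715542e-01,  9.76895666e-01, -7.16286018e-04, -1.09244006e-04]), 'ft_force': array([-0.5213187 ,  0.35062594,  0.57306699]), 'grip_width': 0.9970991044473828} 0.014
scene {'fx': 490.6464813779684, 'fy': 490.6464813779684, 'cx': 265.98816379137384, 'cy': 186.60009821830315, 'R': array([[ 0.8663054 , -0.49917064, -0.0185372 ],
       [-0.36102099, -0.60003762, -0.71387583],
       [ 0.34522284,  0.6251268 , -0.70002691]]), 't': array([-0.40343394,  0.16803549,  1.21271453])}
top {'fx': 487.4555885991721, 'fy': 487.4555885991721, 'cx': 246.62061560336173, 'cy': 180.0877729333486, 'R': array([[ 5.46338382e-03, -9.99984016e-01,  1.45592487e-03],
       [-9.95775061e-01, -5.57383579e-03, -9.16567485e-02],
       [ 9.16633986e-02, -9.49017682e-04, -9.95789597e-01]]), 't': array([-0.09180725,  0.42346885,  1.21767445])}
```

View pics/scene0.png

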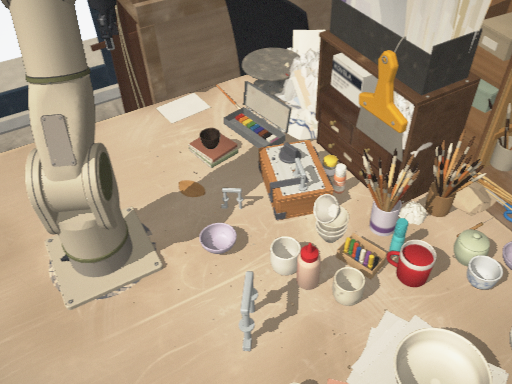

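View pics/top0.png

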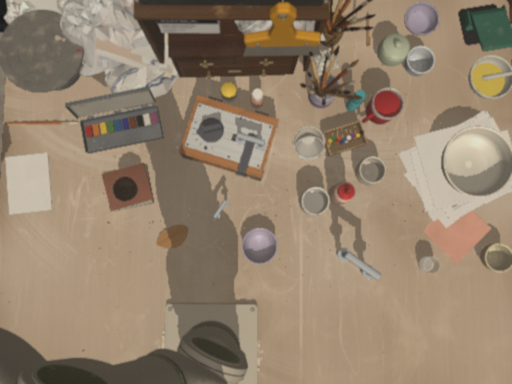

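The pictures show the chest at scene (296,180) / top (230,138). Three U-shaped things could be the shackle: the small one at top (221,208), the large one at (358,264), and the middle-sized one on the chest lid at about (250,138). I choose the one on the lid and check it in a close crop.

```bash
python3 - <<'E'
import cv2,numpy as np
a=cv2.imread('pics/top0.png')[85:185,170:290]; b=cv2.imread('pics/scene0.png')[130:230,250:350]
a=cv2.resize(a,None,fx=4.5,fy=4.5,interpolation=cv2.INTER_CUBIC)[:450]
cv2.imwrite('pics/c_top.png',cv2.resize(cv2.imread('pics/top0.png')[88:183,175:287],None,fx=6,fy=6,interpolation=cv2.INTER_CUBIC))
cv2.imwrite('pics/c_sc.png',cv2.resize(b[:95],None,fx=6,fy=6,interpolation=cv2.INTER_CUBIC))
E
```

```text
(no output)
```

View pics/c_top.png

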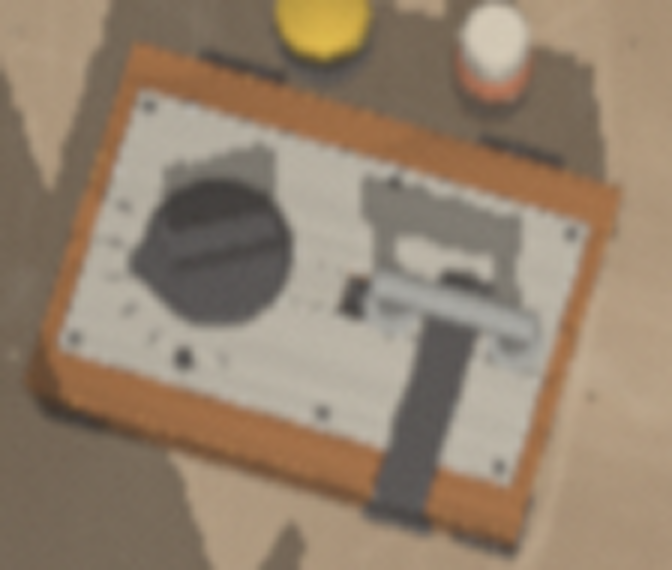

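View pics/c_sc.png

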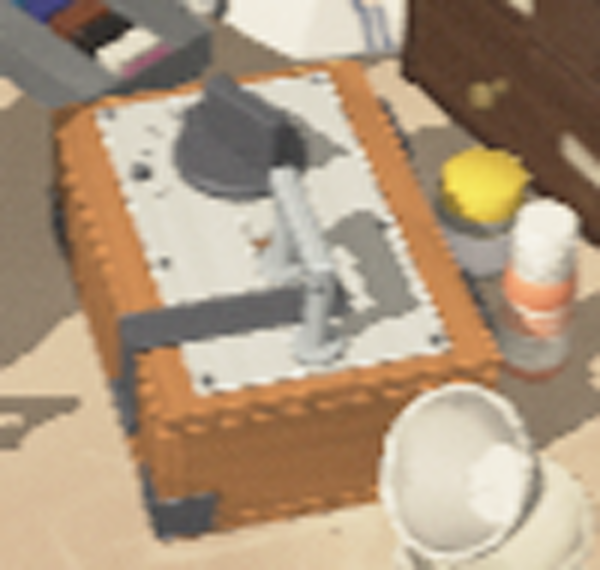

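The crops confirm the choice: the crown runs from (372,285) to (535,330) in the top crop, with legs in the plate and the strap beneath it. The arrow nose is at (130,262), the stud at (183,357), and the plate's corner screws at (148,105), (571,232), (500,467) and (75,338).

```bash
cat > h.py <<'E'
import numpy as np
from workcell import status, viewer, manip
from scipy.spatial.transform import Rotation as Ro
def ray(n,u,v):
    m=viewer.camera_model(n);R=np.array(m['R']);t=np.array(m['t'])
    return -R.T@t, R.T@np.array([(u-m['cx'])/m['fx'],(v-m['cy'])/m['fy'],1])
def at(n,u,v,z):
    c,d=ray(n,u,v); return c+d*(z-c[2])/d[2]
def proj(n,X):
    m=viewer.camera_model(n);p=np.array(m['R'])@X+m['t']; return np.array([m['fx']*p[0]/p[2]+m['cx'],m['fy']*p[1]/p[2]+m['cy']])
E
python3 - <<'E'
from h import *
T=lambda x,y,z:at('top',(x+.5)/6-.5+175,(y+.5)/6-.5+88,z)
S=lambda x,y,z:at('scene',(x+.5)/6-.5+250,(y+.5)/6-.5+130,z)
tc=[T(*p,.08) for p in((148,105),(571,232),(500,467),(75,338))]
sc=[S(*p,.08) for p in((108,113),(318,77),(435,341),(207,380))]
lt=np.mean(tc,0);ls=np.mean(sc,0);print('lid',lt,ls)
print('sides',[np.linalg.norm(tc[i]-tc[(i+1)%4]) for i in range(4)])
right=(tc[1]-tc[0]+tc[2]-tc[3]);right/=np.linalg.norm(right)
r2=(sc[2]-sc[1]+sc[3]-sc[0]);print('scene right ang',np.degrees(np.arctan2(r2[1],r2[0])))
y=-right;x=np.array([y[1],-y[0],0]);print('yaw',np.degrees(np.arctan2(x[1],x[0])))
l=(lt+ls)/2;l[2]=.08
ax=l+.045*y;stud=ax-.046*x;print('axis',ax,'stud',stud,'seen',T(183,357,.083),S(142,172,.083))
cr=l-.055*y;cr[2]=.126;print('crown',cr,'seen',(T(372,280,.133)+T(537,325,.133))/2)
tip=T(130,262,.084);d=ax-tip; 
for nm,q in(('T',tip),):
  v=q-ax;a=np.arctan2(v[1],v[0])-np.arctan2(-x[1],-x[0]);print('dial',(a+np.pi)%(2*np.pi)-np.pi,np.linalg.norm(v[:2]))
print('disc seen',T(218,252,.086))
# bar top edge ends (z=.118)
p,q=T(168,222,.118),T(282,202,.118);v=p-q;a=np.arctan2(v[1],v[0])-np.arctan2(-x[1],-x[0]);print('bar',(a+np.pi)%(2*np.pi)-np.pi,np.linalg.norm(v),(p+q)/2)
o=status.get_obs();print(Ro.from_quat(o['ee_rot']).as_matrix().round(3))
E
```

```text
lid [ 0.52818157 -0.04458919  0.08      ] [ 0.52823567 -0.04317497  0.08      ]
sides [np.float64(0.18017370319416112), np.float64(0.10047372666898349), np.float64(0.17984698501522092), np.float64(0.10031343786693962)]
scene right ang -106.93484804385099
yaw -16.65796285975608
axis [ 0.54110822 -0.00077059  0.08      ] stud [0.4970387  0.01241566 0.08      ] seen [0.49783852 0.01163943 0.083     ] [0.49652346 0.01090146 0.083     ]
crown [ 0.51244245 -0.0965739   0.126     ] seen [ 0.51174868 -0.09742152  0.133     ]
dial -1.1432521320052853 0.03460070973377371
disc seen [ 0.54030117 -0.00218587  0.086     ]
bar -1.0978254677930925 0.045500110701739226 [ 0.54996457 -0.00711691  0.118     ]
[[-0.909  0.418 -0.   ]
 [ 0.418  0.909 -0.001]
 [-0.    -0.001 -1.   ]]
```

Chest, stud and crown agree between the two views within 2 mm. The dial reads about -1.1, which is the notch at -1.047, so it needs three clicks anticlockwise.

```bash
cat >> h.py <<'E'
def rel(pos,ydeg):
    o=status.get_obs();R=Ro.from_quat(o['ee_rot']);a=np.radians(ydeg);y=np.array([np.cos(a),np.sin(a),0]);z=np.array([0,0,-1.])
    T=Ro.from_matrix(np.column_stack([np.cross(y,z),y,z]))
    print('rot',(R.inv()*T).as_rotvec(degrees=True).round(2),'shift',R.inv().apply(np.array(pos)-o['position']).round(4),'rows of z .: ',o['position'].round(4))
E
python3 - <<'E'
from h import *
rel([.541,-.0015,.22],13.2); rel([.541,-.0015,.107],13.2)
E
```

```text
rot [-7.000e-02  4.000e-02  5.212e+01] shift [-0.4922 -0.4001  0.0251] rows of z .:  [0.2609 0.5676 0.2446]
rot [-7.000e-02  4.000e-02  5.212e+01] shift [-0.4922 -0.4     0.1381] rows of z .:  [0.2609 0.5676 0.2446]
```

Call:
{"method": "play_rows", "body": {"plan": [0,0,10,-0.045,-0.036,0,0.7,0,0,20,-0.09,-0.073,0,0.7,0,0,30,-0.135,-0.11,0,0.7,0,0,40,-0.18,-0.146,0,0.7,0,0,50,-0.225,-0.183,0.005,0.7,0,0,52.1,-0.27,-0.22,0.01,0.7,0,0,52.1,-0.315,-0.256,0.015,0.7,0,0,52.1,-0.36,-0.293,0.02,0.7,0,0,52.1,-0.405,-0.33,0.025,0.7,0,0,52.1,-0.45,-0.366,0.025,0.7,0,0,52.1,-0.475,-0.386,0.025,0.7,0,0,52.1,-0.492,-0.4,0.025,0.7,0,0,52.1,-0.492,-0.4,0.025,0.7,0,0,52.1,-0.492,-0.4,0.025,0.7,0,0,52.1,-0.492,-0.4,0.025,0.7]}}

```text
clock: 1.98
position: [0.5407, 0.0002, 0.2202]
ee_rot: [0.62, 0.784, 0.0, -0.0]
ft_force: [-0.2, 0.2, -0.2]
grip_width: 0.705
grasp_force: 0.0
```

```bash
python3 - <<'E'
from h import *
import cv2
im=viewer.camera('scene')[:,:,::-1]; cv2.imwrite('pics/s1.png',cv2.resize(im[70:230,220:380],None,fx=3.7,fy=3.7,interpolation=cv2.INTER_CUBIC))
rel([.541,-.0015,.107],13.2); o=status.get_obs();print(o['joint_pos'].round(2),o['clock'],o['ft_force'],o['grip_width'])
E
```

```text
rot [-0.   -0.03  0.1 ] shift [-1.600e-03 -1.000e-04  1.133e-01] rows of z .:  [0.5407 0.     0.2203]
[-0.53  0.16  0.5   1.74 -0.08  1.25  0.22] 2.025 [-0.05439429 -0.51756046  0.95039497] 0.7008274045674312
```

View pics/s1.png

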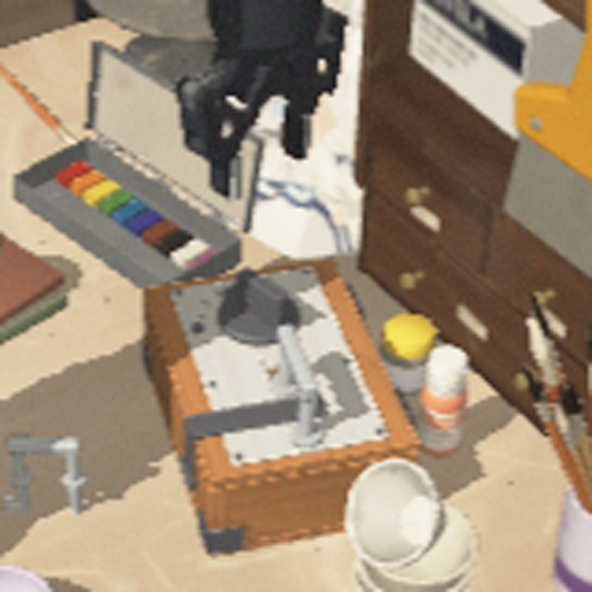

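The gripper hangs over the dial at (260,100). The dial at (258,300) and the shackle at (300,385) are undisturbed, so I descend and close lightly.

Call:
{"method": "play_rows", "body": {"plan": [0,0,0,-0.0015,0,0.04,0.7,0,0,0,-0.0015,0,0.075,0.7,0,0,0,-0.0015,0,0.1,0.7,0,0,0,-0.0015,0,0.113,0.7,0,0,0,-0.0015,0,0.113,0.7,0,0,0,-0.0015,0,0.113,0.7], "squeeze": 25}}

```text
clock: 2.78
position: [0.542, -0.0023, 0.1084]
ee_rot: [0.621, 0.784, 0.001, 0.0]
ft_force: [-0.1, -0.1, 0.6]
grip_width: 0.699
grasp_force: 0.0
```

Call:
{"method": "play_rows", "body": {"plan": [0,0,0,0,0,0,0.4,0,0,0,0,0,0,0.2,0,0,0,0,0,0,0.1,0,0,0,0,0,0,0,0,0,0,0,0,0,0,0,0,0,0,0,0,0]}}

```text
clock: 3.52
position: [0.5416, -0.0024, 0.1077]
ee_rot: [0.621, 0.784, 0.0, 0.0]
ft_force: [-0.6, 0.1, 6.3]
grip_width: 0.133
grasp_force: 27.5
```

Call:
{"method": "play_rows", "body": {"plan": [0,0,0,0,0,-0.0015,0,0,0,-4,0,0,-0.0015,0,0,0,-8,0,0,-0.0015,0,0,0,-12,0,0,-0.0015,0,0,0,-16,0,0,-0.0015,0,0,0,-20,0,0,-0.0015,0,0,0,-20,0,0,-0.0015,0], "squeeze": 40}}

```text
clock: 4.4
position: [0.5425, -0.0022, 0.1083]
ee_rot: [0.475, 0.88, 0.001, 0.001]
ft_force: [10.3, 1.1, -10.3]
grip_width: 0.13
grasp_force: 48.4
```

```bash
python3 - <<'E'
from h import *
rel([.541,-.0015,.107],73.2); o=status.get_obs();print(o['ft_force'].round(1),o['torque'].round(2),o['grip_width'],o['grasp_force'])
E
```

```text
rot [  0.09   0.13 -39.91] shift [ 0.0014 -0.0009  0.0013] rows of z .:  [ 0.5425 -0.0022  0.1083]
[ 10.3   1.1 -10.3] [ 0.1  -2.15 -0.11] 0.13034190594401096 48.410637974739075
```

Call:
{"method": "play_rows", "body": {"plan": [0,0,-4,-0.0005,0.0008,0.001,0,0,0,-8,-0.0005,0.0008,0.001,0,0,0,-12,-0.0005,0.0008,0.001,0,0,0,-16,-0.0005,0.0008,0.001,0,0,0,-20,-0.0005,0.0008,0.001,0,0,0,-24,-0.0005,0.0008,0.001,0,0,0,-28,-0.0005,0.0008,0.001,0,0,0,-32,-0.0005,0.0008,0.001,0,0,0,-36,-0.0005,0.0008,0.001,0,0,0,-40,-0.0005,0.0008,0.001,0,0,0,-40,-0.0005,0.0008,0.001,0,0,0,-40,-0.0005,0.0008,0.001,0]}}

```text
clock: 5.9
position: [0.5427, -0.0003, 0.1086]
ee_rot: [0.145, 0.989, 0.001, 0.0]
ft_force: [-1.9, 7.4, 7.7]
grip_width: 0.127
grasp_force: 55.9
```

```bash
python3 - <<'E'
from h import *
rel([.541,-.0015,.107],73.2); o=status.get_obs();print(o['ft_force'].round(1),o['torque'].round(2),o['grip_width'],o['grasp_force'],o['joint_pos'].round(2))
E
```

```text
rot [0.16 0.01 0.11] shift [ 0.0013 -0.0017  0.0016] rows of z .:  [ 5.427e-01 -3.000e-04  1.086e-01]
[-1.9  7.4  7.7] [ 1.56  0.47 -0.05] 0.12722198079900054 55.92997670173645 [-0.37  0.28  0.33  1.86 -0.11  1.02  1.28]
```

Call:
{"method": "play_rows", "body": {"plan": [0,0,0,0,0,0,0.2,0,0,0,0,0,0,0.35,0,0,0,0,0,0,0.5,0,0,0,0,0,0,0.5,0,0,0,0,0,-0.03,0.5,0,0,0,0,0,-0.06,0.5,0,0,0,0,0,-0.1,0.6,0,0,10,0,0,-0.12,0.6,0,0,20,0,0,-0.12,0.6,0,0,30,0,0,-0.12,0.6,0,0,40,0,0,-0.12,0.6,0,0,50,0,0,-0.12,0.6,0,0,60,0,0,-0.12,0.6,0,0,70,0,0,-0.12,0.6,0,0,80,0,0,-0.12,0.6,0,0,90,0,0,-0.12,0.6,0,0,90,0,0,-0.12,0.6,0,0,90,0,0,-0.12,0.6]}}

```text
clock: 8.15
position: [0.5423, -0.0024, 0.2278]
ee_rot: [0.802, 0.598, 0.0, -0.0]
ft_force: [-0.1, -0.1, -0.4]
grip_width: 0.601
grasp_force: 0.0
```

```bash
python3 - <<'E'
from h import *
import cv2
im=viewer.camera('scene')[:,:,::-1]; cv2.imwrite('pics/s2.png',cv2.resize(im[100:220,240:360],None,fx=4.9,fy=4.9,interpolation=cv2.INTER_CUBIC))
rel([.512,-.097,.2286],-16.8); rel([.512,-.097,.1265],-16.8)
# predicted pixels at dial 0, in crop coordinates
c,s=np.cos(np.radians(-16.8)),np.sin(np.radians(-16.8));x=np.array([c,s,0])
A=np.array([.541,-.0015,.08])
for nm,X in(('nose tip',A-.038*x+[0,0,.004]),('bar -x end top',A-.019*x+[0,0,.038]),('bar +x end top',A+.027*x+[0,0,.038]),('stud',A-.046*x+[0,0,.003])):
  print(nm,((proj('scene',X)-[240,100]+.5)*4.9-.5).round())
E
```

```text
rot [-0.  -0.   0.2] shift [-0.0993 -0.002  -0.0008] rows of z .:  [ 0.5423 -0.0024  0.2278]
rot [-0.  -0.   0.2] shift [-0.0993 -0.002   0.1013] rows of z .:  [ 0.5423 -0.0024  0.2278]
nose tip [179. 282.]
bar -x end top [212. 230.]
bar +x end top [293. 216.]
stud [165. 286.]
```

View pics/s2.png

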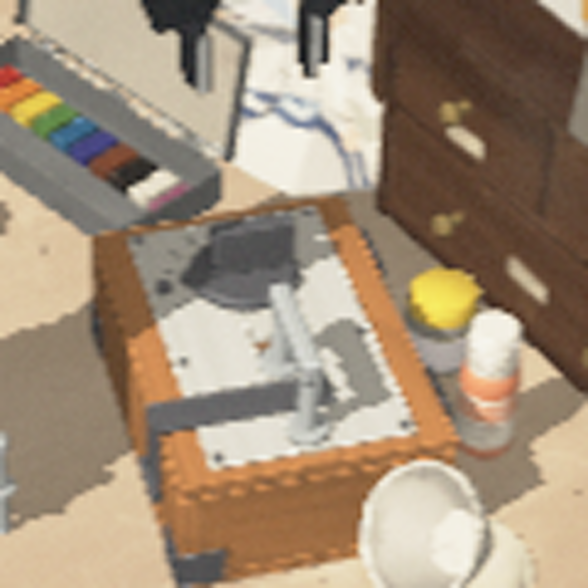

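The arrow nose at (182,283) points at the stud (163,286), and the bar ends match the prediction for dial 0, so the dial is open. Next I move over the shackle, descend and grip.

Call:
{"method": "play_rows", "body": {"plan": [0,0,0,-0.04,-0.001,0,0.6,0,0,0,-0.08,-0.002,0,0.6,0,0,0,-0.099,-0.002,0,0.6,0,0,0,-0.099,-0.002,0.03,0.6,0,0,0,-0.099,-0.002,0.06,0.6,0,0,0,-0.099,-0.002,0.09,0.6,0,0,0,-0.099,-0.002,0.106,0.6,0,0,0,-0.099,-0.002,0.106,0.6,0,0,0,-0.099,-0.002,0.106,0.4,0,0,0,-0.099,-0.002,0.106,0.2,0,0,0,-0.099,-0.002,0.106,0.1,0,0,0,-0.099,-0.002,0.106,0,0,0,0,-0.099,-0.002,0.106,0,0,0,0,-0.099,-0.002,0.106,0,0,0,0,-0.099,-0.002,0.106,0], "squeeze": 30}}

```text
clock: 10.07
position: [0.5122, -0.0966, 0.1227]
ee_rot: [0.803, 0.596, 0.001, 0.0]
ft_force: [-2.9, 1.2, 7.1]
grip_width: 0.134
grasp_force: 32.1
```

```bash
python3 - <<'E'
from h import *
rel([.512,-.097,.1265],-16.8); o=status.get_obs();print(o['ft_force'].round(1),o['torque'].round(2),o['grip_width'],o['grasp_force'])
E
```

```text
rot [ 0.05 -0.04  0.02] shift [-0.0005 -0.     -0.0038] rows of z .:  [ 0.5122 -0.0966  0.1227]
[-2.9  1.2  7.1] [ 0.17  0.51 -0.02] 0.1344671027491818 32.13996469974518
```

Gripped (width 11.4 mm). I lift 7 mm first to see whether it is trapped (4 mm of play).

Call:
{"method": "play_rows", "body": {"plan": [0,0,0,0,0,-0.002,0,0,0,0,0,0,-0.004,0,0,0,0,0,0,-0.006,0,0,0,0,0,0,-0.008,0,0,0,0,0,0,-0.008,0], "squeeze": 50}}

```text
clock: 10.7
position: [0.5119, -0.0966, 0.1299]
ee_rot: [0.803, 0.596, 0.0, 0.0]
ft_force: [0.3, -0.4, -1.8]
grip_width: 0.125
grasp_force: 51.0
```

Only -1.8 N, about the shackle's weight, so it is free. I lift it the rest of the way, straight up.

Call:
{"method": "play_rows", "body": {"plan": [0,0,0,0,0,-0.01,0,0,0,0,0,0,-0.02,0,0,0,0,0,0,-0.03,0,0,0,0,0,0,-0.04,0,0,0,0,0,0,-0.05,0,0,0,0,0,0,-0.065,0,0,0,0,0,0,-0.085,0,0,0,0,0,0,-0.105,0,0,0,0,0,0,-0.125,0,0,0,0,0,0,-0.14,0,0,0,0,0,0,-0.15,0,0,0,0,0,0,-0.15,0,0,0,0,0,0,-0.15,0,0,0,0,0,0,-0.15,0]}}

```text
clock: 12.45
position: [0.5115, -0.0966, 0.2791]
ee_rot: [0.803, 0.596, -0.0, -0.0]
ft_force: [-0.6, 0.6, -2.0]
grip_width: 0.128
grasp_force: 51.0
```

```bash
python3 - <<'E'
from h import *
import cv2
im=viewer.camera('scene')[:,:,::-1]; cv2.imwrite('pics/s3.png',cv2.resize(im[30:230,200:400],None,fx=3,fy=3,interpolation=cv2.INTER_CUBIC))
o=status.get_obs();print(o['position'],o['ft_force'].round(1),o['joint_velocities'].round(3),o['grip_width'],o['grasp_force'])
E
```

```text
[ 0.51156739 -0.09659548  0.27927001] [-0.3  0.3 -2.9] [-0.001 -0.003 -0.    -0.003 -0.001  0.003 -0.001] 0.12962730175806075 51.03603422641754
```

View pics/s3.png

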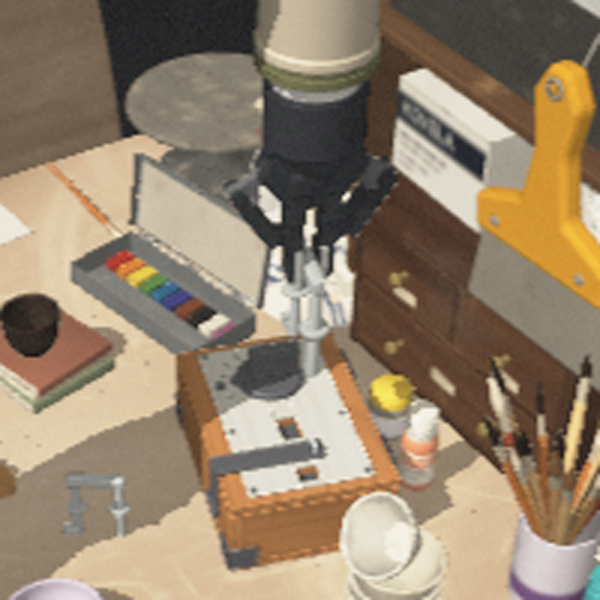

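The shackle is out and upright in the gripper at (310,290), 15.6 cm up. Both slots are empty, at (288,428) and (307,472). The arrow is still at the stud, and the jar and the bottle by the chest and the dark cup still stand where they did.

```bash
python3 -c "
from workcell import manip
print(manip.hand_in())"
```

```text
the job is handed in; nothing more can be done
None
```

I turned the dial three clicks to the stud, then pulled the shackle straight up. The job was handed in with the shackle held upright and still in the gripper, about 15.6 cm above where it sat, at about 12.5 s of the 42 s allowed.

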